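Close the cinnamon box

ROBOT

A 6-joint arm with a two-finger parallel gripper is mounted at the origin on the work surface; the furniture and walls round the work are solid. World frame = base frame: x ahead of the robot, y to its left, z up, the work surface at z = 0. Lengths are in m, angles in rad, forces in N, time in s.
With the tool pointing down it reaches from about 0.375 to 0.9 m from the base axis. Payload 3.1 kg.
Tool frame: the origin (TCP) lies at the very end of the fingers, on their centre line; the grasp point (between the pads) lies 19 mm behind it; z points along the fingers, y is the line along which they close (so a half turn about z gives the same grasp; the last joint's range is limited). The gripper opens to 87 mm and grips with 3 to 60 N. Pads are 19 mm wide; open, the fingers measure 117 mm over their backs; the gripper's body (75 mm by 190 mm) begins 51 mm behind the grasp point.
Start: joints at [1.157, 0.527, 1.433, -0, 1.181, -0.178], TCP at [0.146, 0.608, 0.223] pointing down, gripper open.
Joint ranges: [-3.08, 3.08], [-0.75, 2.2], [0.22, 2.44], [-1.43, 4.57], [0, 2.65], [-2.85, 2.85]. Speed limits (rad/s): [2.79, 2.79, 3.14, 3.14, 3.14, 3.14].

INTERFACE

Orientations are given as a unit quaternion [x, y, z, w].
In Python, from rig import robot gives the robot as it stands. The module is installed in compiled form; this text tells all that it offers.
- The arm moves only by the tool servo_tool, never from a script. Its argument "rows" is one flat list of numbers, 5 for each row, row after row: the closure, from -1 (fully open) to 1 (shut), so that 0 is half open, then the shift along the tool's x, y, z in m, then the turn about the tool's z in degrees. A call has 1 to 5 rows; each row shifts and turns the commanded pose from where the row before left it, along the tool's axes as they then stand; what a row does not reach is not made up. A row lasts 1/12 s, in which the tool goes at most 41.7 mm and 7.16 degrees, less where a joint would pass 70% of its speed; a pose out of reach is approached as far as the arm can. A call with a gripper value outside its range is refused whole. The fingers move at their own pace and stop on an object; "newtons" is the grip in N (left out, the last holds). Time passes only in rows, so rows that do not move let the fingers close. It gives the time, the measured TCP pose, the force, the opening and the grip force at its end, in the units of the state.
- robot.get_obs(): the state, without advancing time (a new reading comes with each control period).
- robot.camera(name): name is "scene" or "top" or "wrist"; returns a dict with "pixels" (420x560x3 uint8, red, green, blue), "intrinsics" (3x3 intrinsics, pixels), "rvec" (rotation vector, rad) and "tvec" (3), from world to camera coordinates, as OpenCV has them; the wrist camera has in their place "mount" (4x4, takes a point from camera to tool coordinates, whose origin is the TCP and whose axes are the flange's). Camera axes: x right, y down, z forward; pixel columns grow to the right and rows downward; lengths in m; the calibration is good to about 2 mm. The wrist camera is an equidistant fisheye: a pixel r from the principal point sees the ray r / f radians off the axis. A picture is of the moment at which its call begins: read the wrist's pose just before it. There is no depth.
- robot.hand_in(): hands the job in; it is judged then, once.
Trained networks look in a picture, given as the dict that the camera call returned (one of the last four; its "shot" number tells which), for a name from the list of things; names that differ only in an ending like _2 or _b are one class to them, and where a whole thing is asked for, a point or a joint stands for the part that bears it (a point fixed in the world has none). Each returns a list of dicts, best first, with "score" (0 to 1); they miss things now and then, are a little off and sometimes report something else, mostly with a low value. They report only what shows in the picture. A call takes as long as a camera call.
- robot.spot_in(picture, query): "at" ([x, y, z] in m, in world coordinates, good to about 4 mm: the middle of the surface that is visible of it).
- robot.outline_of(picture, query): "region" (420x560 bool, what is visible of it).
- robot.place_of(picture, query): "at" ([x, y, z] in m, in world coordinates, good to about 4 mm: a listed point, or the origin of a listed thing).
The state is a dict: "time": time; "q": joint angles; "joint_velocities": joint speeds; "joint_torque": joint torques, N m; "position": TCP position; "tool_rot": TCP orientation; "ft_force": force on the tool from outside, world axes, zero at the start; "moment": the same for the moment, N m; "grip_width": finger opening in m; "grip_force": force on a finger pad.
Only numpy, scipy, OpenCV 4.12 (cv2) and the standard library are available. Lean on these libraries where they do the work, as an engineer would, in place of code of your own. Each camera call takes 0.05 s, during which the arm holds its last target. There are 200 camera calls.

TASK

Lay the loose cinnamon stick inside the open wooden box, then push the sliding lid along its grooves, over the small sprung ridge, until it snaps in and is fully home. Push firmly but do not ram the lid against the end of the box, and leave the lemon and the two biscuit cutters where they are.

Things in the scene. Friction and masses are not known exactly. Their poses are not given: they have to be found in the camera images.
- spice_box: Low wooden box fixed to the table, 177 x 116 x 40 mm. Origin at the table's height; +x is the way the lid closes, y across, z up. Inner floor z = 6 mm, inner walls y = +-46 mm; a ledge at z = 26 mm on each side carries the lid under lips (z 35.5 to 40 mm, edge y = +-46 mm). Front wall x = -75 to -67 mm, 26 mm high. Free cavity x = -67 to +37 mm, where the lid does not cover it.
- box_end (a point): Point on the box at x = 74.5, y = 0, z = 30 mm of its frame: about where the face of the end block stops the lid. The end block, with the ridge and its housing (x 50 to 74 mm, top z 21 mm), is adjustable and may sit up to 12 mm nearer or farther than told; this is not measured and must be felt. The stop is rigid: push with at most 13 N; over 20 N on it is damage.
- lid: Loose wooden sliding lid, 149 x 100 x 8 mm, in the grooves with 1.5 mm of play, drawn out by about 103 mm. Origin: centre of its underside, axes as the box's: its x in the box's frame is -108 to -100 mm at the start, 0 +- 12 mm, by the end block, when home. Leading edge x = +74.5 mm, bevelled below; a cross notch in the underside (x 49.5 to 63 mm) takes the ridge when home.
- lid_bar (a point): Centre of the wooden grip bar on top of the lid, 14 mm along x, 46 mm along y, 18 mm high (from the lid's top, 8 mm above its underside, to 26 mm), 58 mm behind the lid's centre (lid x = -58 mm). With the lid in the grooves the bar spans z = 34 to 52 mm.
- ridge (a joint): How far the sprung ridge is pressed down, m: 0 = standing 4.5 mm above the ledge (before the lid comes, and when snapped into the lid's notch), 0.003 to 0.0045 = lid riding on it. A round bar 46 mm long across the box, 12 mm thick, 18 mm before the stop face. The lid meets it about 20 mm before home; passing needs 6 to 11 N along x, then less, then it snaps in and the rigid stop follows within 4 mm.
- stick_centre (a point): Centre of the loose cinnamon stick, 72 x 11 x 10 mm, long along its x, lying on the table; it weighs about 15 g. It goes anywhere on the box's inner floor; there is room for it lying across the box (along the box's y).
- lemon: Bystander: a lemon, 71 x 53 x 51 mm, origin at its underside.
- star_cutter: Bystander: star-shaped tin biscuit cutter, 61 x 58 x 24 mm, origin at its underside.
- heart_cutter: Bystander: heart-shaped tin biscuit cutter, 50 x 55 x 24 mm, origin at its underside.

How it is judged:
On the way, in this order (a step that is already met when the one before it is completed fails the run):
1. the cinnamon stick lies in the box, let go, while the lid is still open (z of stick_centre in the frame of spice_box below 0.028 m and x of stick_centre in the frame of spice_box between -0.068 and 0.056 m and y of stick_centre in the frame of spice_box between -0.046 and 0.046 m and contact force between the fingers and cinnamon_stick below 0.05 N and x of lid in the frame of spice_box below -0.03 m), for 0.2 s.
2. the lid rides on the ridge (value of joint ridge above 0.002 m and x of lid in the frame of spice_box above -0.035 m), for 0.02 s.
At the end, for the whole second after the job is handed in: The stick lies inside the box below the lid; the lid lies in its grooves, at most 16 mm short of the box's x = 0 (home is 0 +- 12 mm), with the ridge standing up in its notch (pressed less than 1.2 mm), at rest (z of stick_centre in the frame of spice_box below 0.028 m and x of stick_centre in the frame of spice_box between -0.068 and 0.056 m and y of stick_centre in the frame of spice_box between -0.046 and 0.046 m and x of lid in the frame of spice_box above -0.016 m and z of lid in the frame of spice_box between 0.023 and 0.03 m and angle between the x axis of lid and the x axis of spice_box, either way round below 0.06 rad and value of joint ridge below 0.0012 m and linear speed of lid below 0.02 m/s); the robot touches nothing.
It fails at once if the lid is rammed: more than 20 N between the lid and the stop face of the box's end block (contact force between lid and end_block_c0 above 20 N).
It fails at once if the lemon is moved by more than 20 mm (distance of lemon from where it was at the start of the episode above 0.02 m).
It fails at once if the star cutter is moved by more than 20 mm (distance of star_cutter from where it was at the start of the episode above 0.02 m).
It fails at once if the heart cutter is moved by more than 20 mm (distance of heart_cutter from where it was at the start of the episode above 0.02 m).
It also fails if it takes over 54 s, if anything falls off the work surface, if the arm or the gripper's body presses on something with over 40 N, if the wrist force passes 120 N, or if a joint passes its speed limit or range.

## Working session

There is one attempt and no reset: what is moved stays moved. The work goes in short steps, Python scripts to look and compute and a tool call to move; the robot and the scene stay as the last step left them, time stands still between calls to the robot, and variables do not carry over. Pictures are saved under pics/ and viewed, at most 10 in all, crops included, and the job is handed in when it is done.

Besides the shell and the picture viewer there is one more tool, called after "Request:" by a JSON object that holds its "op" and its "data". servo_tool: Moves the arm, as the interface text tells. Its arguments: {"type":"object","properties":{"rows":{"type":"array","items":{"type":"number"}},"newtons":{"type":"number"}},"required":["rows"]}

```bash
mkdir -p pics
cat > h.py <<'E'
from rig import robot
import numpy as np, cv2
np.set_printoptions(precision=4,suppress=True)
def save(p,n): cv2.imwrite('pics/'+n,p['pixels'][:,:,::-1])
def ray(p,uv):
    K=np.array(p['intrinsics']);R=cv2.Rodrigues(np.array(p['rvec'],float))[0];t=np.array(p['tvec'],float).ravel()
    d=R.T@np.linalg.inv(K)@[uv[0],uv[1],1]; return -R.T@t,d/np.linalg.norm(d)
def atz(p,uv,z):
    c,d=ray(p,uv);return c+d*(z-c[2])/d[2]
def tri(rs):
    A=sum(np.eye(3)-np.outer(d,d) for c,d in rs);b=sum((np.eye(3)-np.outer(d,d))@c for c,d in rs);return np.linalg.solve(A,b)
def best(f,p,q):
    r=f(p,q);return r[0] if r else None
E
python3 - <<'E'
from h import *
o=robot.get_obs();print(o['time'],o['position'],o['tool_rot'],o['ft_force'],o['grip_width'])
for n in ['top','scene']:
    p=robot.camera(n);save(p,n+'1.png')
    print(n,ray(p,(280,210)))
    for q in ['spice_box','box_end','lid','lid_bar','stick_centre','lemon','star_cutter','heart_cutter']:
        a=best(robot.place_of,p,q);print(q,a and (np.array(a['at']),a['score']))
    a=best(robot.outline_of,p,'stick_centre')
    if a:
        ys,xs=np.nonzero(a['region']);P=np.c_[xs,ys].astype(np.float32);r=cv2.minAreaRect(P);print(a['score'],r)
        b=cv2.boxPoints(r);print([atz(p,x,0.008) for x in b])
E
```

```text
0.0 [0.1457 0.607  0.2216] [ 0.1176  0.9931 -0.001  -0.0003] [-0.1169  0.0829  0.3403] 0.08692672972882602
top (array([ 0.39  , -0.0178,  1.2106]), array([ 0.0763, -0.0097, -0.997 ]))
spice_box (array([0.5581, 0.0165, 0.0024]), 0.86)
box_end (array([0.5641, 0.0946, 0.0258]), 0.8)
lid (array([ 0.553 , -0.0835,  0.0261]), 0.64)
lid_bar (array([ 0.5471, -0.1442,  0.0414]), 0.78)
stick_centre (array([0.4464, 0.2955, 0.0029]), 0.4)
lemon (array([ 0.4159, -0.3534,  0.0032]), 0.8)
star_cutter (array([ 0.419 , -0.3556, -0.0016]), 0.68)
heart_cutter (array([ 0.639 , -0.2693, -0.001 ]), 0.47)
0.42 ((154.0, 225.5), (23.0, 4.0), 90.0)
[array([0.4732, 0.301 , 0.008 ]), array([0.4731, 0.2906, 0.008 ]), array([0.4139, 0.2896, 0.008 ]), array([0.4139, 0.2999, 0.008 ])]
scene (array([-0.0678, -0.4599,  0.7913]), array([ 0.5598,  0.4402, -0.702 ]))
spice_box (array([0.5605, 0.0198, 0.0004]), 0.86)
box_end (array([0.5654, 0.0913, 0.032 ]), 0.68)
lid (array([ 0.547 , -0.0828,  0.0289]), 0.77)
lid_bar (array([ 0.5413, -0.143 ,  0.0415]), 0.67)
stick_centre (array([ 0.5456, -0.0825,  0.0259]), 0.75)
lemon (array([ 0.4123, -0.3467, -0.0001]), 0.67)
star_cutter (array([ 0.3673,  0.1414, -0.0015]), 0.65)
heart_cutter (array([ 0.6375, -0.275 , -0.0033]), 0.91)
0.48 ((171.46153259277344, 187.19229125976562), (5.269652366638184, 26.07090950012207), 56.3099365234375)
[array([0.4145, 0.3068, 0.008 ]), array([0.487 , 0.3062, 0.008 ]), array([0.4799, 0.2876, 0.008 ]), array([0.4083, 0.2888, 0.008 ])]
```

View pics/top1.png

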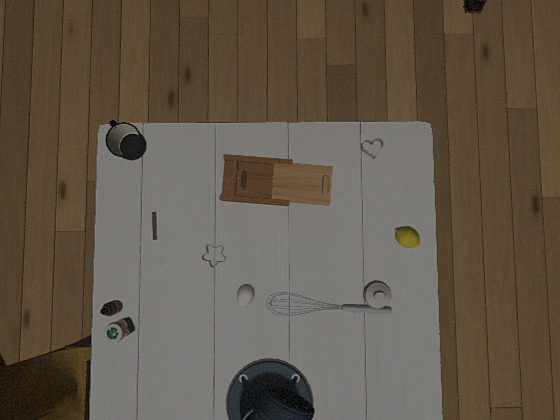

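View pics/scene1.png

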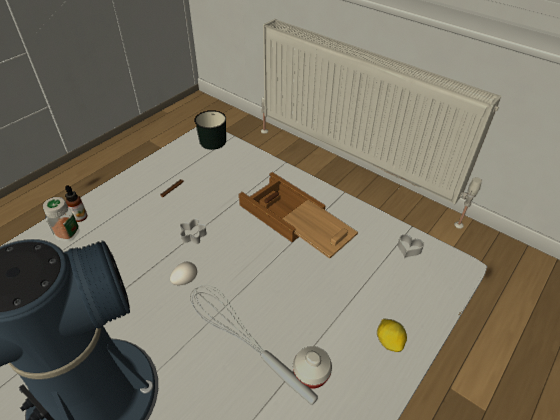

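The top view shows the stick near (154,226), the box at about (257,180) with the lid drawn out to the right (world −y), the star at (213,255), the heart at (372,148) and the lemon at (407,237). The scene view agrees with that layout. Next I move above the stick.

Request:
{"op": "servo_tool", "data": {"rows": [-1, -0.033, -0.021, 0, 0, -1, -0.033, -0.021, 0, 0, -1, -0.033, -0.021, 0, 0, -1, -0.033, -0.021, 0, 0, -1, -0.033, -0.021, 0, 0]}}

```text
time: 1.42
position: [0.2827, 0.4658, 0.2227]
tool_rot: [0.117, 0.993, 0.0, 0.0]
ft_force: [1.5, -0.1, 0.3]
grip_width: 0.0871
grip_force: 0.0
```

Request:
{"op": "servo_tool", "data": {"rows": [-1, -0.033, -0.021, 0, 0, -1, -0.033, -0.021, 0, 0, -1, -0.033, -0.021, 0, 0, -1, -0.033, -0.021, 0, 0, -1, -0.033, -0.021, 0, 0]}}

```text
time: 1.83
position: [0.4189, 0.3249, 0.2228]
tool_rot: [0.118, 0.993, 0.0, 0.0]
ft_force: [-0.2, 1.0, -0.9]
grip_width: 0.0868
grip_force: 0.0
```

Request:
{"op": "servo_tool", "data": {"rows": [-1, -0.035, -0.021, 0, 0, -1, 0, 0, 0.02, -6.4, -1, 0, 0, 0.02, -6.4, -1, 0, 0, 0.02, -6.4, -1, 0, 0, 0, 0]}}

```text
time: 2.25
position: [0.4448, 0.2962, 0.1594]
tool_rot: [-0.05, 0.999, -0.001, -0.004]
ft_force: [-0.3, -0.7, -0.3]
grip_width: 0.0871
grip_force: 0.0
```

```bash
cat >> h.py <<'E'
from scipy.spatial.transform import Rotation as Ro
def pose():
    o=robot.get_obs();return np.array(o['position']),Ro.from_quat(o['tool_rot']).as_matrix()
def wray(p,uv,ps):
    K=np.array(p['intrinsics']);M=np.array(p['mount']);x=(uv[0]-K[0,2]);y=(uv[1]-K[1,2])
    r=np.hypot(x,y);th=r/K[0,0];d=np.array([np.sin(th)*x/max(r,1e-9),np.sin(th)*y/max(r,1e-9),np.cos(th)])
    return ps[0]+ps[1]@M[:3,3], ps[1]@M[:3,:3]@d
def watz(p,uv,ps,z):
    c,d=wray(p,uv,ps);return c+d*(z-c[2])/d[2]
def tool(ps,target): return ps[1].T@(np.array(target)-ps[0])
E
python3 - <<'E'
from h import *
ps=pose();p=robot.camera('wrist');save(p,'w1.png')
print(robot.get_obs()['time'],ps,p['intrinsics'],p['mount'])
a=best(robot.place_of,p,'stick_centre');print(a)
a=best(robot.outline_of,p,'stick_centre')
if a:
    ys,xs=np.nonzero(a['region']);W=np.array([watz(p,(x,y),ps,.009)[:2] for x,y in zip(xs,ys)])
    r=cv2.minAreaRect((W*1000).astype(np.float32));print(a['score'],r,xs.mean(),ys.mean())
np.savez('w1.npz',c=0)
E
```

```text
2.3 (array([0.4448, 0.2962, 0.1594]), array([[-0.995 , -0.0997, -0.0069],
       [-0.0997,  0.995 , -0.0028],
       [ 0.0072, -0.0021, -1.    ]])) [[325.1923   0.     279.5581]
 [  0.     325.1923 203.8589]
 [  0.       0.       1.    ]] [[-0.0004 -0.9603 -0.2791  0.0763]
 [ 1.     -0.0003 -0.0004 -0.0006]
 [ 0.0003 -0.2791  0.9603 -0.163 ]
 [ 0.      0.      0.      1.    ]]
{'at': [0.4445, 0.2987, 0.0033], 'score': 0.94}
0.56 ((445.2581787109375, 294.8404541015625), (72.25829315185547, 11.123781204223633), 2.2145659923553467) 279.1888020833333 189.58723958333334
```

The wrist estimate fits the stick's known size, 72 x 11 mm. I'll lower the arm and take a second view.

Request:
{"op": "servo_tool", "data": {"rows": [-1, 0, 0, 0.03, 3.5, -1, 0, -0.0015, 0.03, 0, -1, 0, 0, 0.02, 0, 0, 0, 0, 0.0, 0, 0, 0, 0, 0, 0]}}

```text
time: 2.82
position: [0.4472, 0.2968, 0.0831]
tool_rot: [-0.019, 1.0, 0.0, 0.0]
ft_force: [0.5, 0.8, -0.5]
grip_width: 0.0799
grip_force: 0.0
```

Run:
```python
from h import *
ps=pose();p=robot.camera('wrist');save(p,'w2.png')
print(robot.get_obs()['time'],ps)
a=best(robot.place_of,p,'stick_centre');print(a)
a=best(robot.outline_of,p,'stick_centre')
if a:
    ys,xs=np.nonzero(a['region']);W=np.array([watz(p,(x,y),ps,.009)[:2] for x,y in zip(xs,ys)])
    r=cv2.minAreaRect((W*1000).astype(np.float32));print(a['score'],r,xs.mean(),ys.mean())
    print('tool',tool(ps,[r[0][0]/1000,r[0][1]/1000,.003]))
    # height from first view ray
    M=np.array(p['mount']);ps1=(np.array([.4448,.2962,.1594]),np.array([[-.995,-.0997,-.0069],[-.0997,.995,-.0028],[.0072,-.0021,-1]]))
    print('tri',tri([wray(p,(279.19,189.59),ps1),wray(p,(xs.mean(),ys.mean()),ps)]))
# box from top & scene
p=robot.camera('top');
for q in ['lid','spice_box']:
    a=best(robot.outline_of,p,q)
    if a:
        z={'lid':.034,'spice_box':.04}[q]
        ys,xs=np.nonzero(a['region']);W=np.array([atz(p,(x,y),z)[:2] for x,y in zip(xs,ys)]);print(q,a['score'],cv2.minAreaRect((W*1000).astype(np.float32)))
```

```text
2.8667 (array([0.4472, 0.2968, 0.0831]), array([[-0.9993, -0.0376,  0.0003],
       [-0.0376,  0.9993,  0.0001],
       [-0.0003,  0.0001, -1.    ]]))
{'at': [0.446, 0.2963, 0.0034], 'score': 0.63}
0.75 ((445.22674560546875, 295.0404052734375), (73.33356475830078, 11.753922462463379), 3.0547170639038086) 277.9526813880126 207.9763406940063
tool [ 0.0021 -0.0017  0.0801]
tri [ 0.4494  0.295  -0.0126]
lid 0.96 ((548.2469482421875, -83.62471008300781), (150.85549926757812, 99.9752426147461), 84.87562561035156)
spice_box 0.65 ((556.5565795898438, 30.52291488647461), (174.802490234375, 118.77179718017578), 85.15199279785156)
```

Request:
{"op": "servo_tool", "data": {"newtons": 10, "rows": [0, 0.002, -0.0015, 0.03, 1, 0, 0, 0, 0.03, 0, 0, 0, 0, 0.01, 0, 0, 0, 0, 0.008, 0, 0, 0, 0, 0, 0]}}

```text
time: 3.53
position: [0.4446, 0.2946, 0.0038]
tool_rot: [-0.01, 1.0, -0.0, -0.001]
ft_force: [-0.2, -0.5, -0.3]
grip_width: 0.044
grip_force: 0.0
```

Request:
{"op": "servo_tool", "data": {"newtons": 10, "rows": [1, 0, 0, 0, 0, 1, 0, 0, 0, 0, 1, 0, 0, 0, 0, 1, 0, 0, 0, 0, 1, 0, 0, 0, 0]}}

```text
time: 3.95
position: [0.4455, 0.2949, 0.0053]
tool_rot: [-0.01, 1.0, 0.0, 0.001]
ft_force: [-0.4, -0.2, -0.1]
grip_width: 0.0179
grip_force: 0.0
```

Request:
{"op": "servo_tool", "data": {"newtons": 10, "rows": [1, 0, 0, -0.03, 0, 1, 0, 0, -0.03, 0, 1, 0, 0, -0.03, 0, 1, 0, 0, -0.02, 0, 1, 0, 0, 0, 0]}}

```text
time: 4.37
position: [0.4478, 0.296, 0.119]
tool_rot: [-0.011, 1.0, 0.002, 0.004]
ft_force: [0.8, 0.1, -0.1]
grip_width: 0.0009
grip_force: 0.0
```

The fingers hadn't closed yet when I lifted, so the stick was missed. I'll reopen and look again.

Request:
{"op": "servo_tool", "data": {"rows": [0, 0, 0, 0, 0, 0, 0, 0, 0, 0, 0, 0, 0, 0, 0, 0, 0, 0, 0, 0, 0, 0, 0, 0, 0]}}

```text
time: 4.78
position: [0.4443, 0.2944, 0.1134]
tool_rot: [-0.01, 1.0, -0.0, -0.001]
ft_force: [0.3, 1.1, 0.5]
grip_width: 0.026
grip_force: 0.0
```

```bash
cat > st.py <<'E'
from h import *
ps=pose();p=robot.camera('wrist');save(p,'w3.png')
print(robot.get_obs()['time'],ps)
a=best(robot.outline_of,p,'stick_centre')
ys,xs=np.nonzero(a['region']);W=np.array([watz(p,(x,y),ps,.010)[:2] for x,y in zip(xs,ys)])
r=cv2.minAreaRect((W*1000).astype(np.float32));print(a['score'],r,'tool',tool(ps,[r[0][0]/1000,r[0][1]/1000,.003]))
E
python3 st.py
```

```text
4.8333 (array([0.4443, 0.2944, 0.1134]), array([[-0.9998, -0.0207, -0.0023],
       [-0.0207,  0.9998, -0.0009],
       [ 0.0023, -0.0009, -1.    ]]))
0.62 ((444.89532470703125, 294.9064636230469), (73.0443115234375, 12.03402328491211), 1.1630609035491943) tool [-0.0008  0.0005  0.1104]
```

Request:
{"op": "servo_tool", "data": {"newtons": 10, "rows": [0.2, 0, 0, 0.03, 0, 0.2, 0, 0, 0.03, 0, 0.2, 0, 0, 0.03, 0, 0.2, 0, 0, 0.013, 0, 0.2, 0, 0, 0.007, 0]}}

```text
time: 5.3
position: [0.4435, 0.2941, 0.002]
tool_rot: [-0.01, 1.0, -0.001, -0.002]
ft_force: [-0.7, 0.8, 0.1]
grip_width: 0.0349
grip_force: 0.0
```

Request:
{"op": "servo_tool", "data": {"rows": [1, 0, 0, 0, 0, 1, 0, 0, 0, 0, 1, 0, 0, 0, 0, 1, 0, 0, 0, 0, 1, 0, 0, 0, 0]}}

```text
time: 5.72
position: [0.4458, 0.2951, 0.0057]
tool_rot: [-0.01, 1.0, 0.0, 0.001]
ft_force: [0.1, 0.1, 1.1]
grip_width: 0.0105
grip_force: 10.0
```

Request:
{"op": "servo_tool", "data": {"rows": [1, 0, 0, 0, 0, 1, 0, 0, 0, 0, 1, 0, 0, 0, 0, 1, 0, 0, 0, 0, 1, 0, 0, 0, 0]}}

```text
time: 6.13
position: [0.4458, 0.2951, 0.0055]
tool_rot: [-0.01, 1.0, 0.0, 0.001]
ft_force: [-0.3, 0.5, 6.2]
grip_width: 0.0102
grip_force: 10.0
```

Request:
{"op": "servo_tool", "data": {"rows": [1, 0, 0, -0.03, 0, 1, 0, 0, -0.03, 0, 1, 0, 0, -0.03, 0, 1, 0, 0, -0.03, 0, 1, -0.0134, -0.0342, 0, 0]}}

```text
time: 6.55
position: [0.4605, 0.2657, 0.1298]
tool_rot: [-0.013, 1.0, 0.003, 0.005]
ft_force: [1.6, -0.2, -1.4]
grip_width: 0.0098
grip_force: 10.0
```

Request:
{"op": "servo_tool", "data": {"rows": [1, -0.0134, -0.0342, 0, 0, 1, -0.0134, -0.0342, 0, 0, 1, -0.0134, -0.0342, 0, 0, 1, -0.0134, -0.0342, 0, 0, 1, -0.0134, -0.0342, 0, 0]}}

```text
time: 6.97
position: [0.5297, 0.0896, 0.1246]
tool_rot: [-0.01, 1.0, 0.0, -0.0]
ft_force: [0.6, 0.2, 0.3]
grip_width: 0.0102
grip_force: 10.0
```

Request:
{"op": "servo_tool", "data": {"rows": [1, -0.0134, -0.0342, 0, 0, 1, -0.0134, -0.0342, 0, 0, 1, 0, 0, 0, 6.2, 1, 0, 0, 0, 0, 1, 0, 0, 0, 0]}}

```text
time: 7.38
position: [0.557, 0.0233, 0.1242]
tool_rot: [0.043, 0.999, 0.0, -0.001]
ft_force: [-0.3, 0.7, -0.3]
grip_width: 0.0104
grip_force: 10.0
```

Run:
```python
from h import *
ps=pose();p=robot.camera('wrist');save(p,'w4.png')
o=robot.get_obs();print(o['time'],ps,o['grip_width'],o['grip_force'])
for q in ['spice_box','box_end','lid','lid_bar','stick_centre']:
    a=best(robot.place_of,p,q);print(q,a)
for q,z in [('lid',.034)]:
    a=best(robot.outline_of,p,q)
    if a:
        ys,xs=np.nonzero(a['region']);W=np.array([watz(p,(x,y),ps,z)[:2] for x,y in zip(xs,ys)]);print(q,a['score'],cv2.minAreaRect((W*1000).astype(np.float32)))
```

```text
7.4333 (array([0.557 , 0.0233, 0.1242]), array([[-0.9963,  0.086 , -0.0018],
       [ 0.086 ,  0.9963,  0.0006],
       [ 0.0019,  0.0004, -1.    ]])) 0.010391795165698152 9.990509187919088
spice_box {'at': [0.5581, 0.0186, -0.0], 'score': 0.95}
box_end {'at': [0.5646, 0.0931, 0.0285], 'score': 0.87}
lid {'at': [0.5452, -0.0803, 0.0238], 'score': 0.87}
lid_bar {'at': [0.5437, -0.1438, 0.0409], 'score': 0.92}
stick_centre {'at': [0.5569, 0.0256, 0.1203], 'score': 0.76}
lid 0.94 ((549.340087890625, -86.15131378173828), (151.45550537109375, 101.84410858154297), 84.83531951904297)
```

View pics/w4.png

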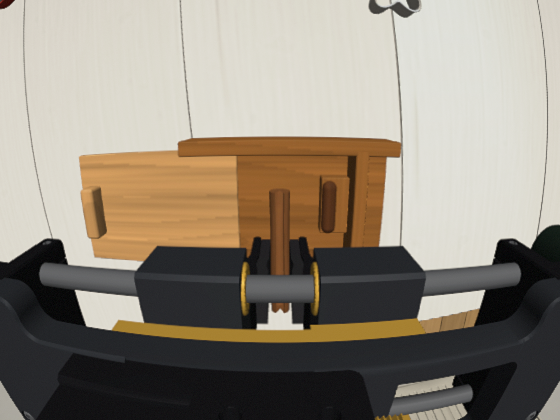

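The stick is held across the box. The lid's leading edge is at column 238, the ridge housing at columns 319–348, and the robot-side lip at about row 155. I'll compute where those sit in the box frame.

Run:
```python
from h import *
ps=pose();p=robot.camera('wrist')
u=np.array([.0885,.9961]);v=np.array([-u[1],u[0]]);O=np.array([.5581,.0186])
for n,uv,z in [('lidlead',(238,200),.034),('housL',(319,205),.021),('housR',(348,205),.021),('endwallL',(357,205),.026),('lip in',(290,156),.040),('lip out',(290,139),.04),('boxR',(400,150),.04),('lipLeft',(179,150),.04),('ridge',(329,205),.028),('stick tip',(280,190),.122)]:
    w=watz(p,uv,ps,z)[:2];print(n,w,(w-O)@u,(w-O)@v)
w=ps[0][:2];print('tcp',(w-O)@u,(w-O)@v)
```

```text
lidlead [ 0.5489 -0.0095] -0.02879270886117654 0.006723418853714889
housL [0.5627 0.0573] 0.038932056086832915 -0.0011471135784687071
housR [0.5649 0.0827] 0.06443232392362845 -0.0010833498954523446
endwallL [0.564  0.0896] 0.07125697296871203 0.00040375453966591096
lip in [0.5159 0.0353] 0.012925870998363106 0.04349527149819194
lip out [0.5029 0.0364] 0.0128182972201472 0.05660467920494865
boxR [0.5169 0.1238] 0.10112624279497126 0.050377940076705395
lipLeft [ 0.5025 -0.0511] -0.07430234321729012 0.0492428289536329
ridge [0.5613 0.065 ] 0.04651833302592776 0.0009320541290881888
stick tip [0.522 0.027] 0.005184845336095407 0.036677193805685786
tcp 0.005709965687002054 0.0010471516058769674
```

Request:
{"op": "servo_tool", "data": {"rows": [1, -0.003, -0.0005, 0.03, 0, 1, 0, 0, 0.03, 0, 1, 0, 0, 0.025, 0, 1, 0, 0, 0.016, 0, 1, 0, 0, 0.01, 0]}}

```text
time: 8.2
position: [0.5596, 0.0231, 0.0115]
tool_rot: [0.043, 0.999, 0.0, -0.002]
ft_force: [-0.7, 0.3, 5.5]
grip_width: 0.0106
grip_force: 10.0
```

Request:
{"op": "servo_tool", "data": {"rows": [1, 0, 0, 0, 0, 0.45, 0, 0, 0, 0, 0.45, 0, 0, 0, 0, 0.45, 0, 0, 0, 0, 0.45, 0, 0, 0, 0]}}

```text
time: 8.62
position: [0.5616, 0.0225, 0.0147]
tool_rot: [0.044, 0.999, -0.0, 0.001]
ft_force: [-0.3, -0.1, -0.4]
grip_width: 0.0227
grip_force: 0.0
```

Request:
{"op": "servo_tool", "data": {"rows": [0.45, 0, 0, -0.005, 0, 0.45, 0, 0, -0.03, 0, 0.45, 0, 0, -0.03, 0, 0.45, 0, 0, -0.03, 0, 0.45, 0, 0, -0.03, 0]}}

```text
time: 9.03
position: [0.5605, 0.0227, 0.1405]
tool_rot: [0.044, 0.999, -0.0, 0.0]
ft_force: [0.6, -0.0, -1.1]
grip_width: 0.024
grip_force: 0.0
```

Run:
```python
from h import *
ps=pose();p=robot.camera('wrist');save(p,'w5.png')
o=robot.get_obs();print(o['time'],ps,o['grip_width'],o['ft_force'])
for q in ['spice_box','lid','lid_bar','stick_centre']:
    a=best(robot.place_of,p,q);print(q,a)
```

```text
9.0833 (array([0.5605, 0.0227, 0.1405]), array([[-0.9962,  0.0873,  0.0002],
       [ 0.0873,  0.9962, -0.    ],
       [-0.0002, -0.    , -1.    ]])) 0.023980508946427295 [ 1.0079 -0.4115  3.2871]
spice_box {'at': [0.5582, 0.0158, -0.0002], 'score': 0.9}
lid {'at': [0.5454, -0.08, 0.025], 'score': 0.68}
lid_bar {'at': [0.5459, -0.1458, 0.0398], 'score': 0.81}
stick_centre {'at': [0.56, 0.0257, 0.0084], 'score': 0.69}
```

View pics/w5.png

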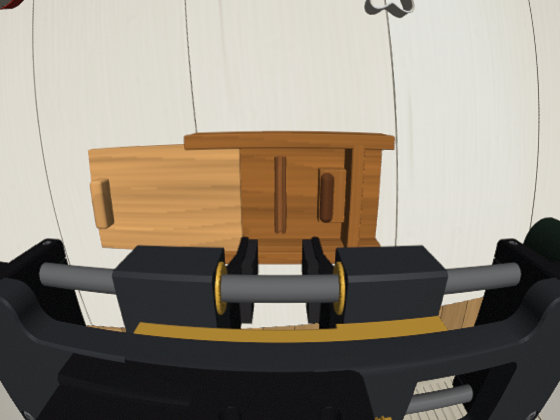

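The stick lies across the box floor at about (281,195), clear of the lid. I'll close the fingers, go behind the bar and lower.

Request:
{"op": "servo_tool", "data": {"rows": [1, 0, -0.0356, 0, 0, 1, 0, -0.0356, 0, 0, 1, 0, -0.0356, 0, 0, 1, 0, -0.0356, 0, 0, 1, 0, -0.0356, 0, 0]}}

```text
time: 9.7
position: [0.5437, -0.1555, 0.1367]
tool_rot: [0.044, 0.999, 0.001, -0.002]
ft_force: [1.3, -0.2, 1.1]
grip_width: 0.0024
grip_force: 0.0
```

Request:
{"op": "servo_tool", "data": {"rows": [1, 0, -0.036, 0, 0, 1, 0, 0, 0.03, 0, 1, 0, 0, 0.03, 0, 1, 0, 0, 0.02, 0, 1, 0, 0, 0, 0]}}

```text
time: 10.12
position: [0.5377, -0.1887, 0.053]
tool_rot: [0.044, 0.999, 0.003, -0.006]
ft_force: [-0.9, 1.4, 0.6]
grip_width: 0.0004
grip_force: 0.0
```

Run:
```python
from h import *
ps=pose();p=robot.camera('wrist');save(p,'w6.png')
o=robot.get_obs();print(o['time'],ps,o['grip_width'],o['ft_force'])
for q in ['spice_box','lid','lid_bar','stick_centre']:
    a=best(robot.place_of,p,q);print(q,a, a and tool(ps,a['at']))
```

```text
10.1667 (array([ 0.5377, -0.1887,  0.053 ]), array([[-0.996 ,  0.0886, -0.0109],
       [ 0.0885,  0.9961,  0.0064],
       [ 0.0114,  0.0054, -0.9999]])) 0.0005814877537149384 [-0.1573 -0.1601 -0.1218]
spice_box {'at': [0.5604, 0.0171, 0.0009], 'score': 0.6} [-0.005   0.2067  0.0531]
lid {'at': [0.5474, -0.0823, 0.0224], 'score': 0.93} [-0.0006  0.1066  0.0311]
lid_bar {'at': [0.545, -0.1437, 0.0397], 'score': 0.78} [-0.0035  0.0454  0.0135]
stick_centre {'at': [0.5621, 0.0246, 0.0086], 'score': 0.83} [-0.006   0.2143  0.0455]
```

View pics/w6.png

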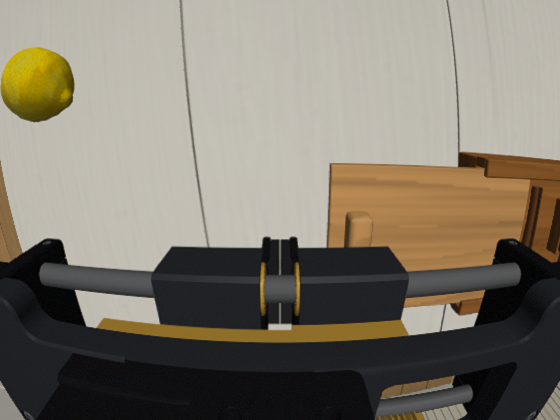

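The bar is at about (360,230), ahead of the closed fingers at (280,260). I'll lower to bar height and settle.

Request:
{"op": "servo_tool", "data": {"rows": [1, -0.002, 0, 0.018, 0, 1, 0, 0, 0, 0, 1, 0, 0, 0, 0, 1, 0, 0, 0, 0, 1, 0, 0, 0, 0]}}

```text
time: 10.78
position: [0.5446, -0.1909, 0.0416]
tool_rot: [0.044, 0.999, -0.0, 0.001]
ft_force: [0.5, 0.0, 0.6]
grip_width: 0.0007
grip_force: 0.0
```

Request:
{"op": "servo_tool", "data": {"rows": [1, 0, 0.005, 0, 0, 1, 0, 0.005, 0, 0, 1, 0, 0.004, 0, 0, 1, 0, 0.003, 0, 0, 1, 0, 0.003, 0, 0]}}

```text
time: 11.2
position: [0.5459, -0.1701, 0.0406]
tool_rot: [0.043, 0.999, 0.0, -0.0]
ft_force: [-1.2, 0.1, -0.1]
grip_width: 0.0004
grip_force: 0.0
```

Request:
{"op": "servo_tool", "data": {"rows": [1, 0, 0.004, 0, 0, 1, 0, 0.004, 0, 0, 1, 0, 0.004, 0, 0, 1, 0, 0.004, 0, 0, 1, 0, 0.004, 0, 0]}}

```text
time: 11.62
position: [0.5483, -0.1512, 0.0409]
tool_rot: [0.044, 0.999, -0.001, 0.001]
ft_force: [-0.0, -2.0, 1.5]
grip_width: 0.0005
grip_force: 1.0
```

Request:
{"op": "servo_tool", "data": {"rows": [1, 0, 0.005, 0, 0, 1, 0, 0.006, 0, 0, 1, 0, 0.006, 0, 0, 1, 0, 0.005, 0, 0, 1, 0, 0.004, 0, 0]}}

```text
time: 12.03
position: [0.5496, -0.1238, 0.0404]
tool_rot: [0.043, 0.999, 0.0, -0.0]
ft_force: [-0.2, -0.7, 0.1]
grip_width: 0.0007
grip_force: 0.4
```

Request:
{"op": "servo_tool", "data": {"rows": [1, 0, 0.004, 0, 0, 1, 0, 0.003, 0, 0, 1, 0, 0, 0, 0, 1, 0, 0, 0, 0, 1, 0, 0, 0, 0]}}

```text
time: 12.45
position: [0.5505, -0.1179, 0.0405]
tool_rot: [0.044, 0.999, 0.0, -0.0]
ft_force: [-0.5, -1.2, -0.7]
grip_width: 0.0007
grip_force: 0.0
```

```bash
cat > lid.py <<'E'
from h import *
import sys
ps=pose();o=robot.get_obs();print(o['time'],ps[0],o['ft_force'],o['moment'])
u=np.array([.0872,.9962]);O=np.array([.560,.0180])
for cam in ['wrist','top']:
    p=robot.camera(cam)
    if cam=='wrist':save(p,sys.argv[1])
    for q in ['lid','lid_bar','box_end']:
        a=best(robot.place_of,p,q)
        if a: w=np.array(a['at']);print(cam,q,w,round(a['score'],2),'boxx',(w[:2]-O)@u, 'tool',tool(ps,w))
print('tcp boxx',(ps[0][:2]-O)@u)
E
python3 lid.py w7.png
```

```text
12.45 [ 0.5505 -0.1179  0.0405] [-0.4735 -1.1729 -0.6667] [ 0.0101 -0.0058  0.0468]
wrist lid [ 0.5498 -0.0387  0.0268] 0.92 boxx -0.057373980000000005 tool [0.0076 0.0789 0.0137]
wrist lid_bar [ 0.546  -0.1008  0.043 ] 0.77 boxx -0.11956936 tool [ 0.0059  0.0167 -0.0025]
wrist box_end [0.568  0.0947 0.0325] 0.62 boxx 0.07710613999999999 tool [0.0011 0.2133 0.008 ]
top lid [ 0.5543 -0.0424  0.0271] 0.75 boxx -0.060667519999999996 tool [0.0028 0.0756 0.0134]
top lid_bar [ 0.4164 -0.3589 -0.0021] 0.66 boxx -0.3879897 tool [ 0.1125 -0.2518  0.0426]
tcp boxx -0.13623928897419157
```

View pics/w7.png

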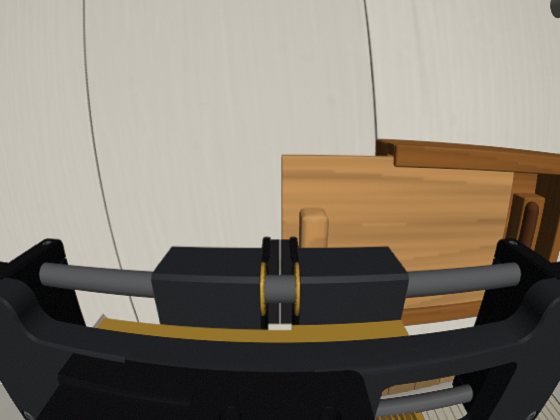

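Lid x is about −58 mm. The fingers are on the bar at (313,230). I'll advance 20 mm and then go gently.

Request:
{"op": "servo_tool", "data": {"rows": [1, 0, 0.004, 0, 0, 1, 0, 0.004, 0, 0, 1, 0, 0.004, 0, 0, 1, 0, 0.004, 0, 0, 1, 0, 0.003, 0, 0]}}

```text
time: 13.27
position: [0.5522, -0.0984, 0.0406]
tool_rot: [0.043, 0.999, 0.0, -0.0]
ft_force: [-1.0, -0.9, 0.3]
grip_width: 0.0003
grip_force: 0.3
```

Request:
{"op": "servo_tool", "data": {"rows": [1, 0, 0.001, 0, 0, 1, 0, 0.001, 0, 0, 1, 0, 0.001, 0, 0, 1, 0, 0, 0, 0, 1, 0, 0, 0, 0]}}

```text
time: 13.68
position: [0.5524, -0.096, 0.0405]
tool_rot: [0.044, 0.999, 0.0, -0.0]
ft_force: [-0.3, 0.1, 1.1]
grip_width: 0.0001
grip_force: 0.0
```

Request:
{"op": "servo_tool", "data": {"rows": [1, 0, 0.001, 0, 0, 1, 0, 0.001, 0, 0, 1, 0, 0.001, 0, 0, 1, 0, 0, 0, 0, 1, 0, 0, 0, 0]}}

```text
time: 14.1
position: [0.5526, -0.0929, 0.0405]
tool_rot: [0.044, 0.999, 0.0, -0.0]
ft_force: [0.5, -0.5, 0.3]
grip_width: 0.0001
grip_force: 0.0
```

Request:
{"op": "servo_tool", "data": {"rows": [1, 0, 0.001, 0, 0, 1, 0, 0.0005, 0, 0, 1, 0, 0.0005, 0, 0, 1, 0, 0, 0, 0, 1, 0, 0, 0, 0]}}

```text
time: 14.52
position: [0.5529, -0.091, 0.0406]
tool_rot: [0.044, 0.999, 0.0, -0.0]
ft_force: [-0.3, 0.8, 0.8]
grip_width: 0.0003
grip_force: 0.0
```

Request:
{"op": "servo_tool", "data": {"rows": [1, 0, 0.001, 0, 0, 1, 0, 0.0005, 0, 0, 1, 0, 0.0005, 0, 0, 1, 0, 0, 0, 0, 1, 0, 0, 0, 0]}}

```text
time: 14.93
position: [0.553, -0.089, 0.0406]
tool_rot: [0.044, 0.999, 0.0, -0.0]
ft_force: [-1.2, -0.2, 0.6]
grip_width: 0.0003
grip_force: 0.0
```

Request:
{"op": "servo_tool", "data": {"rows": [1, 0, 0.0005, 0, 0, 1, 0, 0.0005, 0, 0, 1, 0, 0.0005, 0, 0, 1, 0, 0, 0, 0, 1, 0, 0, 0, 0]}}

```text
time: 15.35
position: [0.5532, -0.0875, 0.0406]
tool_rot: [0.044, 0.999, 0.0, 0.0]
ft_force: [-0.5, -1.1, 0.6]
grip_width: 0.0006
grip_force: 0.1
```

Request:
{"op": "servo_tool", "data": {"rows": [1, 0, 0.001, 0, 0, 1, 0, 0.0005, 0, 0, 1, 0, 0.0005, 0, 0, 1, 0, 0, 0, 0, 1, 0, 0, 0, 0]}}

```text
time: 15.77
position: [0.5534, -0.0855, 0.0406]
tool_rot: [0.044, 0.999, 0.0, 0.0]
ft_force: [1.3, -0.1, -0.3]
grip_width: 0.0001
grip_force: 0.1
```

Request:
{"op": "servo_tool", "data": {"rows": [1, 0, 0.001, 0, 0, 1, 0, 0.0005, 0, 0, 1, 0, 0.0005, 0, 0, 1, 0, 0, 0, 0, 1, 0, 0, 0, 0]}}

```text
time: 16.18
position: [0.5535, -0.0835, 0.0405]
tool_rot: [0.044, 0.999, 0.0, -0.0]
ft_force: [-0.2, -1.0, -0.0]
grip_width: 0.0005
grip_force: 0.3
```

```bash
python3 lid.py w8.png
```

```text
16.1833 [ 0.5535 -0.0835  0.0405] [-0.1632 -1.0245 -0.0249] [-0.1228  0.0235 -0.0142]
wrist lid [ 0.5557 -0.0059  0.0273] 0.98 boxx -0.024184140000000003 tool [0.0046 0.0775 0.0132]
wrist lid_bar [ 0.5483 -0.0689  0.0426] 0.7 boxx -0.08759002 tool [ 0.0064  0.0141 -0.0021]
wrist box_end [0.5697 0.0938 0.03  ] 0.68 boxx 0.07635779999999999 tool [-0.0007  0.1781  0.0105]
top lid [ 0.5563 -0.009   0.0279] 0.84 boxx -0.027220039999999997 tool [0.0037 0.0745 0.0126]
top box_end [0.5644 0.0925 0.0277] 0.58 boxx 0.07460057999999999 tool [0.0045 0.1763 0.0128]
tcp boxx -0.10172521622673628
```

Request:
{"op": "servo_tool", "data": {"rows": [1, 0, 0.0005, 0, 0, 1, 0, 0.0005, 0, 0, 1, 0, 0.0005, 0, 0, 1, 0, 0.0005, 0, 0, 1, 0, 0, 0, 0]}}

```text
time: 17.0
position: [0.5542, -0.0827, 0.0408]
tool_rot: [0.043, 0.999, -0.001, 0.001]
ft_force: [0.1, -4.5, -0.2]
grip_width: 0.0005
grip_force: 2.5
```

Request:
{"op": "servo_tool", "data": {"rows": [1, 0, 0.0005, 0, 0, 1, 0, 0.0005, 0, 0, 1, 0, 0.0005, 0, 0, 1, 0, 0.0005, 0, 0, 1, 0, 0, 0, 0]}}

```text
time: 17.42
position: [0.5546, -0.0813, 0.0409]
tool_rot: [0.043, 0.999, -0.001, 0.001]
ft_force: [-1.0, -7.6, 0.2]
grip_width: 0.0005
grip_force: 3.3
```

Now on the ridge: arm stiffness is about 4 N/mm. I'll continue in small steps.

Request:
{"op": "servo_tool", "data": {"rows": [1, 0, 0.0005, 0, 0, 1, 0, 0.0005, 0, 0, 1, 0, 0, 0, 0]}}

```text
time: 17.67
position: [0.5549, -0.0806, 0.041]
tool_rot: [0.043, 0.999, -0.002, 0.001]
ft_force: [0.1, -6.7, 0.2]
grip_width: 0.0001
grip_force: 3.8
```

Request:
{"op": "servo_tool", "data": {"rows": [1, 0, 0.0005, 0, 0, 1, 0, 0.0005, 0, 0, 1, 0, 0, 0, 0]}}

```text
time: 17.92
position: [0.555, -0.0798, 0.041]
tool_rot: [0.043, 0.999, -0.002, 0.001]
ft_force: [-1.4, -7.9, -0.2]
grip_width: 0.0002
grip_force: 4.1
```

Request:
{"op": "servo_tool", "data": {"rows": [1, 0, 0.0005, 0, 0, 1, 0, 0.0005, 0, 0, 1, 0, 0, 0, 0]}}

```text
time: 18.17
position: [0.5552, -0.0788, 0.041]
tool_rot: [0.043, 0.999, -0.002, 0.001]
ft_force: [-0.8, -7.5, 0.4]
grip_width: 0.0007
grip_force: 3.9
```

Request:
{"op": "servo_tool", "data": {"rows": [1, 0, 0.0005, 0, 0, 1, 0, 0.0005, 0, 0, 1, 0, 0, 0, 0]}}

```text
time: 18.42
position: [0.555, -0.0771, 0.0409]
tool_rot: [0.043, 0.999, -0.001, 0.001]
ft_force: [-0.1, -5.8, -0.1]
grip_width: 0.0008
grip_force: 2.7
```

Request:
{"op": "servo_tool", "data": {"rows": [1, 0, 0.0005, 0, 0, 1, 0, 0.0005, 0, 0, 1, 0, 0.0005, 0, 0, 1, 0, 0.0005, 0, 0, 1, 0, 0, 0, 0]}}

```text
time: 18.83
position: [0.5547, -0.074, 0.0407]
tool_rot: [0.044, 0.999, -0.0, 0.0]
ft_force: [-0.5, -5.5, 0.3]
grip_width: 0.0004
grip_force: 2.4
```

Request:
{"op": "servo_tool", "data": {"rows": [1, 0, 0.0005, 0, 0, 1, 0, 0.0005, 0, 0, 1, 0, 0.0005, 0, 0, 1, 0, 0.0005, 0, 0, 1, 0, 0, 0, 0]}}

```text
time: 19.25
position: [0.5544, -0.0709, 0.0406]
tool_rot: [0.044, 0.999, 0.0, -0.0]
ft_force: [-0.3, -0.9, 0.7]
grip_width: 0.0009
grip_force: 0.7
```

Request:
{"op": "servo_tool", "data": {"rows": [1, 0, 0.0005, 0, 0, 1, 0, 0.0005, 0, 0, 1, 0, 0.0005, 0, 0, 1, 0, 0.0005, 0, 0, 1, 0, 0, 0, 0]}}

```text
time: 19.67
position: [0.5544, -0.0691, 0.0404]
tool_rot: [0.044, 0.999, 0.0, -0.0]
ft_force: [0.2, 0.4, 0.9]
grip_width: 0.0006
grip_force: 0.0
```

Request:
{"op": "servo_tool", "data": {"rows": [1, 0, 0.0005, 0, 0, 1, 0, 0.0005, 0, 0, 1, 0, 0, 0, 0]}}

```text
time: 19.92
position: [0.5547, -0.0685, 0.0405]
tool_rot: [0.044, 0.999, 0.0, -0.0]
ft_force: [0.8, -0.1, -0.1]
grip_width: 0.0005
grip_force: 0.0
```

Request:
{"op": "servo_tool", "data": {"rows": [1, 0, 0.0005, 0, 0, 1, 0, 0.0005, 0, 0, 1, 0, 0, 0, 0]}}

```text
time: 20.17
position: [0.5549, -0.0676, 0.0405]
tool_rot: [0.044, 0.999, 0.0, -0.0]
ft_force: [0.6, 0.4, -0.1]
grip_width: 0.0005
grip_force: 0.0
```

```bash
python3 lid.py w9.png
```

```text
20.1667 [ 0.5549 -0.0676  0.0405] [ 0.6071  0.3614 -0.0617] [ 0.0189  0.0101 -0.0306]
wrist lid [0.5558 0.0126 0.0219] 0.96 boxx -0.005745720000000006 tool [0.0061 0.08   0.0186]
wrist lid_bar [ 0.5503 -0.0512  0.0449] 0.73 boxx -0.06978288 tool [ 0.006   0.0159 -0.0044]
wrist box_end [0.5651 0.0958 0.032 ] 0.63 boxx 0.07794907999999999 tool [0.0041 0.1637 0.0086]
top lid [0.5565 0.0078 0.0251] 0.57 boxx -0.010466440000000004 tool [0.005  0.0752 0.0154]
top lid_bar [0.5635 0.0935 0.0266] 0.67 boxx 0.0755183 tool [0.0055 0.1612 0.014 ]
top box_end [0.5651 0.0954 0.0269] 0.75 boxx 0.0775506 tool [0.0041 0.1633 0.0137]
tcp boxx -0.08570560604798647
```

Request:
{"op": "servo_tool", "data": {"rows": [1, 0, 0.0005, 0, 0, 1, 0, 0.0005, 0, 0, 1, 0, 0, 0, 0]}}

```text
time: 20.82
position: [0.555, -0.0666, 0.0405]
tool_rot: [0.044, 0.999, 0.0, -0.0]
ft_force: [-0.6, 0.3, 0.2]
grip_width: 0.0007
grip_force: 0.0
```

Request:
{"op": "servo_tool", "data": {"rows": [1, 0, 0.0005, 0, 0, 1, 0, 0.0005, 0, 0, 1, 0, 0, 0, 0]}}

```text
time: 21.07
position: [0.5551, -0.0661, 0.0406]
tool_rot: [0.043, 0.999, -0.0, -0.0]
ft_force: [-0.8, -2.5, -0.4]
grip_width: 0.0007
grip_force: 1.3
```

Contact again. I'll press a little more to confirm the stop.

Request:
{"op": "servo_tool", "data": {"rows": [1, 0, 0.0005, 0, 0, 1, 0, 0.0005, 0, 0, 1, 0, 0, 0, 0]}}

```text
time: 21.32
position: [0.5552, -0.0661, 0.0406]
tool_rot: [0.043, 0.999, -0.001, -0.0]
ft_force: [-2.3, -6.8, -0.1]
grip_width: 0.0004
grip_force: 3.2
```

Request:
{"op": "servo_tool", "data": {"rows": [1, 0, 0.0005, 0, 0, 1, 0, 0, 0, 0, 1, 0, 0, 0, 0]}}

```text
time: 21.57
position: [0.5552, -0.0661, 0.0406]
tool_rot: [0.043, 0.999, -0.001, 0.0]
ft_force: [-2.3, -7.3, -0.2]
grip_width: 0.0005
grip_force: 4.0
```

Rigid stop felt: position stays put at 7 N, after the force had dropped past the ridge. I'll back off, lift and check.

Request:
{"op": "servo_tool", "data": {"rows": [1, 0, -0.005, 0, 0, 1, 0, -0.015, 0, 0, 1, 0, -0.03, -0.01, 0, 1, 0, -0.035, -0.02, 0, 1, 0, -0.03, -0.03, 0]}}

```text
time: 21.98
position: [0.5436, -0.1783, 0.0985]
tool_rot: [0.044, 0.999, 0.002, -0.002]
ft_force: [-0.2, -0.3, 0.7]
grip_width: 0.0004
grip_force: 0.0
```

Request:
{"op": "servo_tool", "data": {"rows": [1, 0, 0, -0.03, 0, 1, 0, 0.03, -0.03, 0, 1, 0, 0.03, -0.02, 0, 1, 0, 0.02, 0, 0, 1, 0, 0, 0, 0]}}

```text
time: 22.4
position: [0.5525, -0.0953, 0.1812]
tool_rot: [0.042, 0.999, 0.001, 0.001]
ft_force: [-0.1, -0.7, -0.4]
grip_width: 0.0005
grip_force: 0.0
```

```bash
python3 lid.py w10.png
```

```text
22.4 [ 0.5525 -0.0953  0.1812] [-0.0907 -0.74   -0.3577] [ 0.023   0.0168 -0.0158]
wrist lid [0.5518 0.0096 0.0269] 0.78 boxx -0.009083120000000007 tool [0.0099 0.1042 0.1545]
wrist lid_bar [ 0.5529 -0.0525  0.0444] 0.93 boxx -0.07085122 tool [0.0035 0.0424 0.1369]
wrist box_end [0.5642 0.0917 0.0286] 0.56 boxx 0.07378617999999999 tool [0.0045 0.187  0.153 ]
top lid [0.5608 0.008  0.0271] 0.6 boxx -0.009892240000000005 tool [0.0008 0.1033 0.1543]
top lid_bar [ 0.5546 -0.0508  0.0431] 0.62 boxx -0.06900944 tool [0.002  0.0442 0.1382]
top box_end [0.5656 0.0941 0.027 ] 0.61 boxx 0.07629913999999999 tool [0.0034 0.1895 0.1546]
tcp boxx -0.11352511546591064
```

View pics/w10.png

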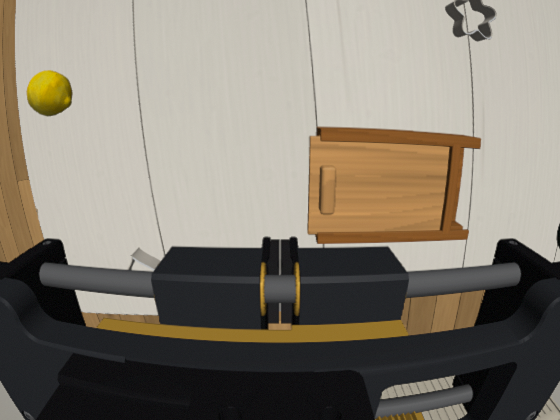

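The picture shows the lid straight in its grooves and up against the end block at column 445. Lid x is about −9.5 mm, and the lemon and star are where they were.

```bash
python3 -c "
from rig import robot
print(robot.hand_in())"
```

```text
the job is handed in; nothing more can be done
None
```

The job is handed in, but no verdict came back: the stick is in the box, and the lid snapped over the ridge and is home against the stop (lid x about −9.5 mm, about 7–8 N measured on the stop); the lemon and both cutters were never touched.

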